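# Close the test socket with its bayonet plug

## Robot

A 6-joint arm with a two-finger parallel gripper is mounted at the origin on the work surface. World frame = base frame: x ahead of the robot, y to its left, z up, the work surface at z = 0. Lengths are in m, angles in rad, forces in N, time in s.
With the tool pointing down it reaches from about 0.35 to 0.775 m from the base axis. Payload 7.3 kg.
Tool frame: the origin (TCP) lies on the centre line of the jaws, within the pads' length; the fingertips stand 17 mm ahead of it and the grasp point (between the pads) lies 2 mm behind it; z points along the fingers, y is the line along which they close (so a half turn about z gives the same grasp; the last joint's range is limited). The gripper opens to 92 mm and grips with 3 to 60 N. Pads are 19 mm wide; open, the fingers measure 130 mm over their backs; the gripper's body (75 mm by 190 mm) begins 47 mm behind the grasp point.
Start: joints at [-1.331, 0.342, 1.524, -0, 1.275, -0.146], TCP at [0.198, -0.486, 0.244] pointing down, gripper open.
Joint ranges: [-2.53, 2.53], [-0.77, 2.02], [0.04, 2.7], [-1, 4.14], [0.28, 2.66], [-3.11, 3.11]. Speed limits (rad/s): [2.57, 2.57, 3.14, 3.14, 3.14, 3.14].

## Interface

Orientations are given as a 3x3 rotation matrix whose columns are the frame's x, y, z axes.
In Python, from station import readout, optics, sign_off gives the robot as it stands.
- The arm moves only by the shell command python3 -m handwheel 'ROWS'. ROWS is JSON, a list of rows, each an object with "dr": the turn, a rotation vector about the tool's x, y, z normalised to -1 to 1, where 1 is pi rad, a list of three; "dp": the shift along the tool's x, y, z normalised to -1 to 1, where 1 is 0.25 m, a list of three; "hand": the opening, from 0 (shut) to 1 (fully open). A call has 1 to 20 rows; each row shifts and turns the commanded pose from where the row before left it, along the tool's axes as they then stand; what a row does not reach is not made up. A row lasts 1/8 s, in which the tool goes at most 62.5 mm and 10.7 degrees, less where a joint would pass 70% of its speed; a pose out of reach is approached as far as the arm can. A call with a number of a shift or a turn outside -1 to 1 is refused whole. A call with a gripper value outside its range is refused whole. The fingers move at their own pace and stop on an object; the grip force is fixed at half the most. Time passes only in rows, so rows that do not move let the fingers close. It gives the time, the measured TCP pose, the force, the opening and the grip force at its end, in the units of the state.
- readout.state(): the state, without advancing time (a new reading comes with each control period).
- optics.read_camera(name): name is "scene" or "top" or "wrist"; returns a dict with "img" (480x640x3 uint8, red, green, blue), "mtx" (3x3 intrinsics, pixels), "position" and "attitude" of the camera in the world; the wrist camera has in their place "tool_from_camera" (4x4, takes a point from camera to tool coordinates, whose origin is the TCP and whose axes are the flange's). Camera axes: x right, y up, looking along -z (the intrinsics and any distortion apply to the point x, -y, -z); pixel columns grow to the right and rows downward; lengths in m; the calibration is good to about 2 mm. A picture is of the moment at which its call begins: read the wrist's pose just before it. There is no depth.
- sign_off(): hands the job in; it is judged then, once.
The state is a dict: "time": time; "joints": joint angles; "joint_vel": joint speeds; "joint_torque": joint torques, N m; "eef_pos": TCP position; "ee_rot": TCP orientation; "contact_force": force on the tool from outside, world axes, zero at the start; "wrist_torque": the same for the moment, N m; "width": finger opening in m; "finger_force": force on a finger pad.
Only numpy, scipy, OpenCV 4.12 (cv2) and the standard library are available. Lean on these libraries where they do the work, as an engineer would, in place of code of your own. Each camera call takes 0.05 s, during which the arm holds its last target. There are 200 camera calls.

## Task

Blank off the pressure-test socket on the fittings counter with the bayonet plug that lies on its side. First stand the plug upright on the counter, grip up, and let go of it; then take it again, fit it into the socket, push it in against the spring, turn it clockwise (seen from above) as far as it goes and let the spring lift it into its notches, so that it stays locked in by itself. Leave the other fittings where they are.

Things in the scene. Friction and masses are not known exactly. Their poses are not given: they have to be found in the camera images.
- plug: Bayonet plug, 114 mm long, about 0.25 kg: black round barrel 44 mm in diameter, 60 mm long, foot chamfered to 38 mm over 6 mm, then a blue eight-sided flange (66 mm across flats, 60 to 68 mm from the foot). Origin: centre of the foot face; z along the axis to the grip. Starts lying, x down, axis level 33 mm above the counter, grip end pointing roughly to world +y, the grip's flat sides upright.
- plug_grip (a point): Middle of the plug's blue flat grip, on its axis 91 mm from the foot. The grip runs from 68 to 114 mm from the foot, is 56 mm wide along the plug's x and 14 mm thick along its y; take it by its flat sides.
- plug_lugs (a point): Point on the plug's axis 25 mm from the foot, midway between its two lugs: blocks 11 mm wide and 10 mm high (20 to 30 mm from the foot) on the barrel's +x and -x sides, reaching 33 mm from the axis. The plug is the same after a half turn about z.
- socket: Pressure-test socket fixed to the counter: 130 mm square foot plate, 10 mm thick, black round wall 88 mm in diameter, aluminium collar 94 mm in diameter on top, 80 mm high. Origin: on its axis at counter level, z up. The bore for the barrel is 47 mm wide. The plug's origin meets this axis; when its lugs rest on the collar, not over the slots, the plug's foot is 60 mm above the counter.
- socket_mouth (a point): Centre of the bore at the collar's top, 80 mm up. Two slots, 17 mm wide, reaching 36 mm from the axis, open from the bore on opposite sides, seen from above, about along the socket's +x and -x axes; but the collar is clamped up to 0.2 rad either way from them. That angle is not reported: look or feel for the slots. Over them the plug goes on down.
- socket_spring (a point): On the axis, 48 mm up: rubber-topped spring plunger that meets the plug's foot. It pushes back about 4 N plus 0.7 N per mm. Under the collar on the clockwise side of each slot is a hump; the lugs pass below it when the plug's foot is under 34 mm above the counter (13 to 15 N; lowest 26 mm). A wall stops anticlockwise turning.
- socket_seat (a point): On the axis, 42 mm up: where the plug's foot is when locked. The notches lie past the humps, 0.96 rad (55 degrees) clockwise from the slots; a wall 0.07 rad farther stops the lugs. Let up there, the plug rises until the lugs meet the collar from below and is held so by some 8 N. This frame's axes are the socket's.
- coupling: Bystander: straight blue and black pipe coupling standing on end, 60 mm in diameter, 110 mm tall. Origin: centre of its underside. Leave it alone.
- elbow: Bystander: black elbow fitting standing on its nut, 52 mm in diameter, about 92 mm tall, its arm reaching 60 mm along its y. Origin: centre of its underside. Leave it alone.
- pipe_ring: Bystander: black collar ring lying flat, 72 mm outside, 52 mm inside, 35 mm high. Origin: centre of its underside. Leave it alone.
There are look-alikes about, which are no part of the job. What is shaped like the plug but red is not meant.

How it is judged:
By the outcome, as a careful person would: the job done as asked, in the order asked, and still so for the second after the job is handed in, with the robot touching nothing.
It also fails if it takes over 72 s, if anything falls off the work surface, if the arm or the gripper's body presses on something with over 40 N, if the wrist force passes 120 N, or if a joint passes its speed limit or range.

## Working session

There is one attempt and no reset: what is moved stays moved. The work goes in short steps, Python scripts to look and compute and a shell command to move; the robot and the scene stay as the last step left them, time stands still between calls to the robot, and variables do not carry over. Pictures are saved under pics/ and viewed, at most 10 in all, crops included, and the job is handed in when it is done.

```bash
mkdir -p pics; ls; python3 - <<'E'
from station import readout, optics
import cv2,numpy as np
print(readout.state())
for n in("scene","top"):
    c=optics.read_camera(n); cv2.imwrite(f"pics/{n}0.png",c["img"][:,:,::-1]); print(n,c["mtx"],c["position"],c["attitude"],c.keys())
E
```

```text
pics
{'time': 0.0, 'joints': array([-1.33100030e+00,  3.42702599e-01,  1.52501008e+00,  9.85935120e-06,
        1.27540078e+00, -1.45986298e-01]), 'joint_vel': array([0.00011187, 0.00030271, 0.00010899, 0.00040466, 0.00073593,
       0.00187126]), 'joint_torque': array([ 1.52295601e-03, -4.31248963e+01, -2.44218081e+01,  7.18119065e-02,
        5.59900166e-02, -1.33118510e-04]), 'eef_pos': array([ 0.19748809, -0.48603045,  0.24305781]), 'ee_rot': array([[ 9.26505463e-01,  3.76281149e-01, -3.52033761e-04],
       [ 3.76281243e-01, -9.26504310e-01,  1.47952204e-03],
       [ 2.30555457e-04, -1.50324896e-03, -9.99998844e-01]]), 'contact_force': array([0.58027802, 0.52944607, 0.22902275]), 'wrist_torque': array([ 0.01301865, -0.01786309, -0.00316479]), 'finger_force': 0.0, 'width': 0.09184852547040284}
scene [[452.57573073   0.         316.79232639]
 [  0.         452.57573073 241.35790425]
 [  0.           0.           1.        ]] [ 1.15785963 -0.33394264  0.71952551] [[ 0.35257579 -0.66921848  0.65409246]
 [ 0.93573115  0.24475131 -0.25397641]
 [ 0.00987572  0.70160062  0.71250196]] dict_keys(['img', 'mtx', 'position', 'attitude'])
top [[566.32085076   0.         325.15680201]
 [  0.         566.32085076 234.00269952]
 [  0.           0.           1.        ]] [ 0.42923074 -0.12168704  1.2381474 ] [[ 0.00379289  0.98934666 -0.14552939]
 [-0.99999079  0.00346021 -0.00253907]
 [-0.00200846  0.14553768  0.98935067]] dict_keys(['img', 'mtx', 'position', 'attitude'])
```

View pics/top0.png

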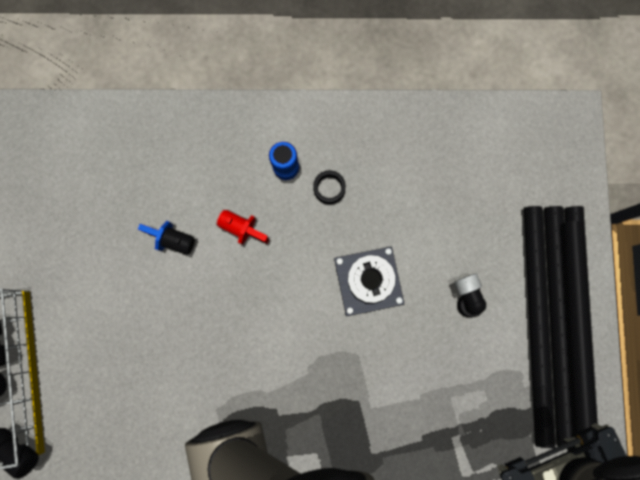

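View pics/scene0.png

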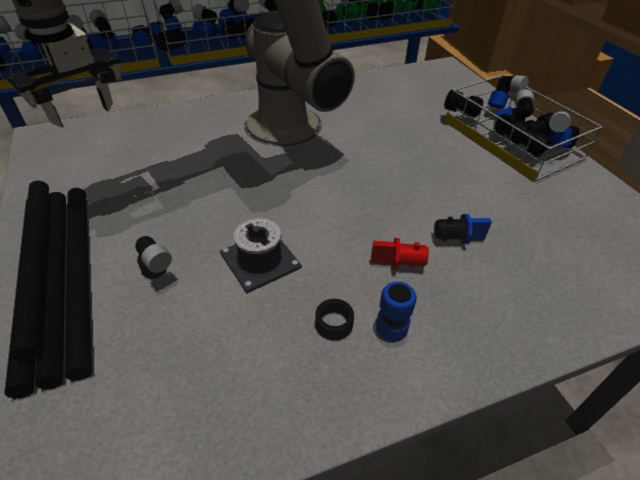

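The top view shows the blue/black plug lying with its grip end at about (140,228) and its foot at (194,243). The socket is at about (371,279), with its slots roughly up and down in the image. The red decoy is at (240,228), coupling at (284,160), ring at (329,187) and elbow at (468,295).

```bash
cat > h.py <<'E'
import numpy as np,cv2
from station import readout,optics
from scipy.spatial.transform import Rotation as R
def cam(name):
    s=readout.state(); c=optics.read_camera(name)
    if name=="wrist":
        T=np.eye(4);T[:3,:3]=s["ee_rot"];T[:3,3]=s["eef_pos"];T=T@c["tool_from_camera"]
        c["position"]=T[:3,3];c["attitude"]=T[:3,:3]
    return c
def ray(c,uv,z):
    K=c["mtx"];d=np.array([(uv[0]-K[0,2])/K[0,0],-(uv[1]-K[1,2])/K[1,1],-1]);d=c["attitude"]@d
    p=np.array(c["position"]);return p+d*(z-p[2])/d[2]
def proj(c,X):
    q=c["attitude"].T@(np.array(X)-c["position"]);K=c["mtx"]
    return np.array([K[0,0]*q[0]/-q[2]+K[0,2],-K[1,1]*q[1]/-q[2]+K[1,2]])
def save(c,name,crop=None,s=1):
    im=c["img"]
    if crop: u,v,w,h=crop; im=im[v:v+h,u:u+w]
    cv2.imwrite("pics/"+name,cv2.resize(im[:,:,::-1],None,fx=s,fy=s,interpolation=cv2.INTER_CUBIC))
E
python3 - <<'E'
from h import *
c=cam("top");im=c["img"].astype(int)
for n,uv,z in[("grip end",(140,228),.05),("flange top",(160,237),.06),("foot",(193,243),.033),("socket mouth",(371,279),.08),("coupling top",(284,153),.11),("ring",(329,187),.035),("elbow",(468,300),.05),("red a",(222,220),.033),("red b",(268,238),.033)]: print(n,ray(c,uv,z).round(3))
for i,uv in enumerate([(340,261),(389,252),(399,300),(349,311)]): print("bolt",ray(c,uv,.01).round(4))
a=cv2.resize(im[205:265,125:205].astype(np.uint8),(400,300),interpolation=2)
b=cv2.resize(im[235:325,320:420].astype(np.uint8),(400,360),interpolation=2)
o=np.zeros((360,800,3),np.uint8);o[:300,:400]=a;o[:,400:]=b
cv2.imwrite("pics/c1.png",o[:,:,::-1]); c2=cam("wrist");print(c2["tool_from_camera"].round(3),c2["mtx"].round(0))
E
```

```text
grip end [0.616 0.275 0.05 ]
flange top [0.595 0.229 0.06 ]
foot [0.586 0.165 0.033]
socket mouth [ 0.507 -0.213  0.08 ]
coupling top [ 0.763 -0.033  0.11 ]
ring [ 0.71  -0.127  0.035]
elbow [ 0.466 -0.417  0.05 ]
red a [0.636 0.104 0.033]
red b [0.597 0.004 0.033]
bolt [ 0.5506 -0.1511  0.01  ]
bolt [ 0.5707 -0.2579  0.01  ]
bolt [ 0.4667 -0.2782  0.01  ]
bolt [ 0.4428 -0.1704  0.01  ]
[[-0.001  0.962  0.271  0.073]
 [ 1.     0.001  0.    -0.   ]
 [ 0.     0.271 -0.962 -0.141]
 [ 0.     0.     0.     1.   ]] [[359.   0. 315.]
 [  0. 359. 237.]
 [  0.   0.   1.]]
```

View pics/c1.png

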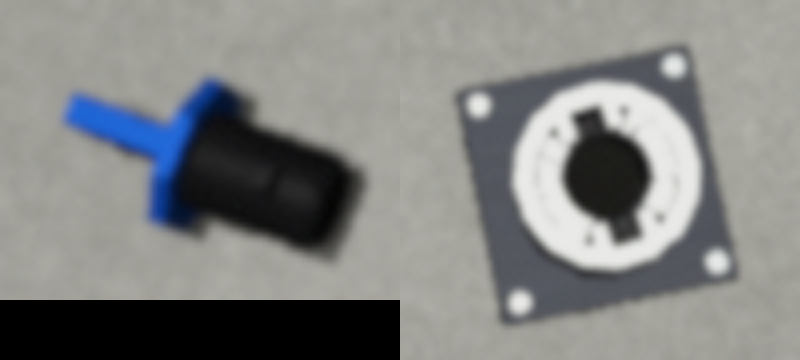

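The crop shows the plug's grip end at full-image (139.4,226.6) and the grip/flange junction at (158,234.6). The slots are centred at (367,265) and (376.5,293), the bore at about (371.5,279).

```bash
python3 - <<'E'
from h import *
c=cam("top")
e=ray(c,(139.4,226.6),.061);j=ray(c,(158,234.6),.061);f=ray(c,(190,244),.045)
print(e,j,np.linalg.norm(e-j)); d=(e-j)[:2];print("dir",np.degrees(np.arctan2(d[1],d[0])), "to foot",np.degrees(np.arctan2(*(e-f)[1::-1])))
m=(e+j)/2;print("grip mid",m)
a=ray(c,(367,265),.08);b=ray(c,(376.5,293),.08);print("slots",a,b,np.degrees(np.arctan2(*(a-b)[1::-1])),(a+b)/2)
s=readout.state();print(np.degrees(np.arctan2(s["ee_rot"][1,1],s["ee_rot"][0,1])))
E
```

```text
[0.61677662 0.27267296 0.061     ] [0.59988647 0.23267373 0.061     ] 0.04341906413579104
dir 67.10752383818156 to foot 71.66729498779567
grip mid [0.60833155 0.25267334 0.061     ]
slots [ 0.53565425 -0.20474645  0.08      ] [ 0.47857548 -0.2236829   0.08      ] 18.353780020593277 [ 0.50711487 -0.21421467  0.08      ]
-67.89550210602859
```

```bash
python3 -m handwheel '[{"dr":[0,0,0],"dp":[0.18,-0.145,0.012],"hand":1},{"dr":[0,0,0],"dp":[0.18,-0.145,0.012],"hand":1},{"dr":[0,0,0],"dp":[0.18,-0.145,0.012],"hand":1},{"dr":[0,0,0],"dp":[0.18,-0.145,0.012],"hand":1},{"dr":[0,0,0],"dp":[0.18,-0.145,0.012],"hand":1},{"dr":[0,0,0],"dp":[0.18,-0.145,0.012],"hand":1},{"dr":[0,0,0],"dp":[0.18,-0.145,0.012],"hand":1},{"dr":[0,0,0],"dp":[0.18,-0.145,0.012],"hand":1},{"dr":[0,0,0],"dp":[0.18,-0.145,0.012],"hand":1},{"dr":[0,0,0],"dp":[0.18,-0.145,0.012],"hand":1},{"dr":[0,0,0],"dp":[0.18,-0.145,0.012],"hand":1},{"dr":[0,0,0],"dp":[0.18,-0.145,0.012],"hand":1},{"dr":[0,0,0],"dp":[0.18,-0.145,0.012],"hand":1},{"dr":[0,0,0],"dp":[0.18,-0.145,0.012],"hand":1},{"dr":[0,0,-0.053],"dp":[0,0,0],"hand":1},{"dr":[0,0,-0.053],"dp":[0,0,0],"hand":1},{"dr":[0,0,-0.053],"dp":[0,0,0],"hand":1},{"dr":[0,0,-0.053],"dp":[0,0,0],"hand":1},{"dr":[0,0,-0.053],"dp":[0,0,0],"hand":1},{"dr":[0,0,0],"dp":[0,0,0],"hand":1}]'
python3 - <<'E'
from h import *
c=cam("wrist");save(c,"w1.png");np.savez("w1.npz",**c)
s=readout.state();print(s["joints"].round(3),s["ee_rot"].round(3))
E
```

```text
time: 2.75
eef_pos: [0.5902, 0.2208, 0.2014]
ee_rot: [[0.347, 0.938, -0.0], [0.938, -0.347, -0.0], [-0.0, -0.0, -1.0]]
contact_force: [0.7, -0.4, -0.1]
width: 0.0914
finger_force: 0.0
[ 0.236  0.569  1.275 -0.     1.299  0.592] [[ 0.348  0.937 -0.   ]
 [ 0.937 -0.348 -0.   ]
 [-0.    -0.    -1.   ]]
```

View pics/w1.png

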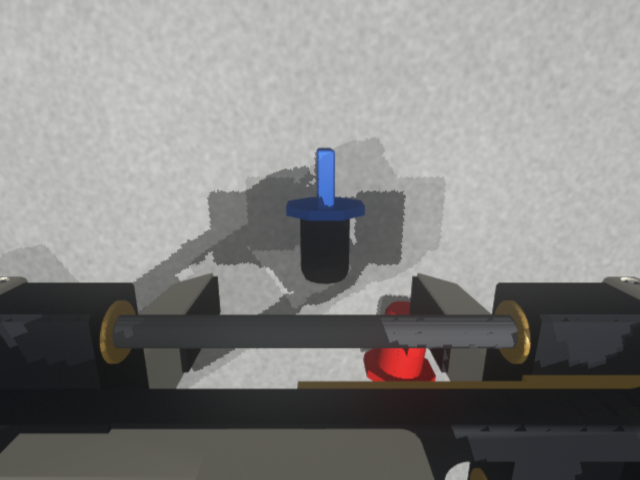

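The wrist view shows the grip's upper edge running from (325.5,150) to about (326,200). The barrel foot is near (325,281), and the plug is well aligned with the tool's x axis.

```bash
python3 - <<'E'
from h import *
c=dict(np.load("w1.npz"))
im=c["img"].astype(int);B=(im[...,2]>150)&(im[...,0]<110);v,u=np.nonzero(B)
for r in(152,160,175,190): k=u[v==r];print(r,k.min(),k.max())
e=ray(c,(325.5,150),.061);j=ray(c,(326.3,203),.061);print(e,j,np.linalg.norm(e-j),np.degrees(np.arctan2(*(e-j)[1::-1])))
s=readout.state();
for p in(e,j,(e+j)/2-[0,0,.028]): print((s["ee_rot"].T@(p-s["eef_pos"])).round(4))
E
```

```text
152 318 334
160 318 334
175 318 333
190 318 333
[0.61912578 0.27661668 0.061     ] [0.60581    0.23784265 0.061     ] 0.040996769029895984 71.04650464483419
[0.0624 0.0077 0.1404]
[0.0214 0.0087 0.1405]
[0.0419 0.0082 0.1685]
```

```bash
python3 -m handwheel '[{"dr":[0,-0.0556,-0.006],"dp":[0,0.016,0],"hand":1},{"dr":[0,-0.0556,0],"dp":[0,0.016,0],"hand":1},{"dr":[0,-0.0556,0],"dp":[0,0,0],"hand":1},{"dr":[0,0,0],"dp":[0.157,0,0],"hand":1},{"dr":[0,0,0],"dp":[0.157,0,0],"hand":1},{"dr":[0,0,0],"dp":[0.157,0,0],"hand":1},{"dr":[0,0,0],"dp":[0,0,0.15],"hand":1},{"dr":[0,0,0],"dp":[0,0,0],"hand":1}]'
python3 - <<'E'
from h import *
s=readout.state();print(s["joints"].round(3));g=np.array([.612,.2558,.033]) 
print((s["ee_rot"].T@(g-s["eef_pos"])).round(4))
E
```

```text
time: 3.8
eef_pos: [0.6231, 0.2954, 0.1066]
ee_rot: [[0.282, 0.944, -0.172], [0.815, -0.33, -0.476], [-0.506, -0.006, -0.863]]
contact_force: [0.2, -0.3, 0.4]
width: 0.092
finger_force: 0.0
[ 0.481  1.038  0.712 -0.358  1.785  0.81 ]
[0.0018 0.0031 0.0842]
```

```bash
python3 -m handwheel '[{"dr":[0,0,0],"dp":[0.004,0.01,0.15],"hand":1},{"dr":[0,0,0],"dp":[0.004,0,0.12],"hand":1},{"dr":[0,0,0],"dp":[0,0,0.074],"hand":1},{"dr":[0,0,0],"dp":[0,0,0],"hand":0},{"dr":[0,0,0],"dp":[0,0,0],"hand":0},{"dr":[0,0,0],"dp":[0,0,0],"hand":0},{"dr":[0,0,0],"dp":[0,0,0],"hand":0},{"dr":[0,0,0],"dp":[0,0,0],"hand":0}]'
```

```text
time: 4.8
eef_pos: [0.6137, 0.2572, 0.0351]
ee_rot: [[0.283, 0.945, -0.165], [0.818, -0.327, -0.472], [-0.5, -0.001, -0.866]]
contact_force: [-0.0, 0.0, -0.8]
width: 0.0464
finger_force: 0.0
```

```bash
python3 -m handwheel '[{"dr":[0,0,0],"dp":[0,0,0.008],"hand":0},{"dr":[0,0,0],"dp":[0,0,0],"hand":0},{"dr":[0,0,0],"dp":[0,0,0],"hand":0},{"dr":[0,0,0],"dp":[0,0,0],"hand":0},{"dr":[0,0,0],"dp":[0,0,0],"hand":0},{"dr":[0,0,0],"dp":[0,0,0],"hand":0}]'
```

```text
time: 5.55
eef_pos: [0.6133, 0.256, 0.033]
ee_rot: [[0.283, 0.945, -0.165], [0.818, -0.328, -0.472], [-0.5, -0.002, -0.866]]
contact_force: [-0.2, 0.6, -0.4]
width: 0.014
finger_force: 30.0
```

```bash
python3 -m handwheel '[{"dr":[0,0,0],"dp":[-0.08,0,-0.139],"hand":0},{"dr":[0,0,0],"dp":[-0.08,0,-0.139],"hand":0},{"dr":[0,0,0],"dp":[-0.08,0,-0.139],"hand":0},{"dr":[0,0.05,0],"dp":[0,0,0],"hand":0},{"dr":[0,0.05,0],"dp":[0,0,0],"hand":0},{"dr":[0,0.05,0],"dp":[0,0,0],"hand":0},{"dr":[0,0.05,0],"dp":[0,0,0],"hand":0},{"dr":[0,0.05,0],"dp":[0,0,0],"hand":0},{"dr":[0,0.05,0],"dp":[0,0,0],"hand":0},{"dr":[0,0.05,0],"dp":[0,0,0],"hand":0},{"dr":[0,0.05,0],"dp":[0,0,0],"hand":0},{"dr":[0,0.05,0],"dp":[0,0,0],"hand":0},{"dr":[0,0.05,0],"dp":[0,0,0],"hand":0},{"dr":[0,0,0],"dp":[0,0,0],"hand":0},{"dr":[0,0,0],"dp":[0,0,0],"hand":0}]'
python3 - <<'E'
from h import *
s=readout.state();print(s["joints"].round(3))
c=cam("scene");a=c["img"][100:340,280:600];w=cam("wrist")["img"]
o=np.zeros((480,800,3),np.uint8);o[:360,:480]=cv2.resize(a,(480,360));o[:240,480:]=cv2.resize(w,(320,240))
cv2.imwrite("pics/d1.png",o[:,:,::-1])
E
```

```text
time: 7.42
eef_pos: [0.6138, 0.2563, 0.1535]
ee_rot: [[0.165, 0.945, 0.282], [0.475, -0.327, 0.817], [0.864, -0.001, -0.503]]
contact_force: [-0.6, -0.0, -1.7]
width: 0.0139
finger_force: 30.0
[-0.125  0.66   1.769  1.345  1.051 -0.741]
```

View pics/d1.png

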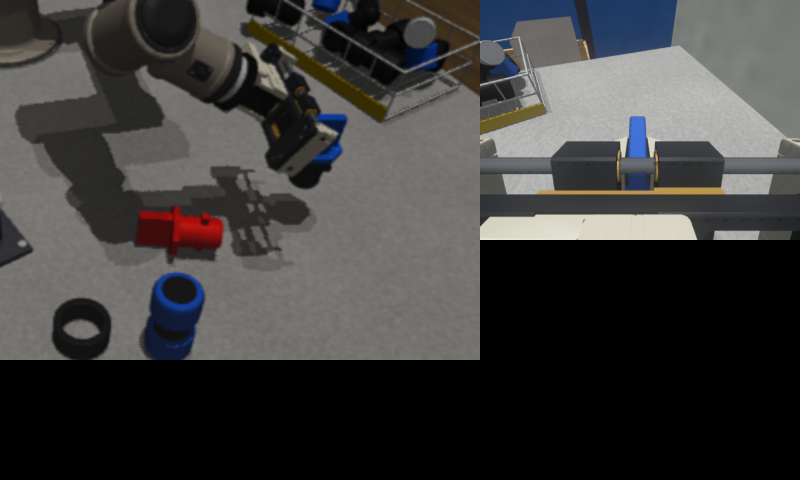

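The plug hangs roughly upright in the gripper, and the far upper grip edge is at about v=234 in the wrist image. I'll check the tilt numerically.

```bash
python3 - <<'E'
from h import *
s=readout.state();w=cam("wrist");Rt=s["ee_rot"];t=s["eef_pos"]
im=w["img"].astype(int);B=(im[...,2]>130)&(im[...,0]<100)&(im[...,1]<150);B[:, :290]=0;B[:,340:]=0
v,u=np.nonzero(B);print("top v",v.min(),[ (r,u[v==r].min(),u[v==r].max()) for r in range(v.min(),v.min()+150,10) if (v==r).any()])
a=np.radians(60)
g=t-.002*Rt[:,2]; g0=np.array([.6125,.256,.033])
for tl in(-15,-10,-5,0,5,10):
  b=a+np.radians(tl); up=Rt@[np.sin(b),0,-np.cos(b)]; px=Rt@[np.cos(b),0,np.sin(b)]  # plug axis / width
  for off in(.019,.023):
    print(tl,off,[proj(w,g+off*up+k*px).round(0) for k in(-.028,.028)],up.round(2))
# scene: foot bottom
E
```

```text
top v 106 [(106, np.int64(301), np.int64(301)), (236, np.int64(300), np.int64(329)), (246, np.int64(299), np.int64(330))]
-15 0.019 [array([316., 376.]), array([316., 235.])] [-0.08 -0.24  0.97]
-15 0.023 [array([316., 374.]), array([316., 230.])] [-0.08 -0.24  0.97]
-10 0.019 [array([316., 369.]), array([316., 234.])] [-0.06 -0.16  0.99]
-10 0.023 [array([316., 366.]), array([316., 229.])] [-0.06 -0.16  0.99]
-5 0.019 [array([316., 362.]), array([316., 235.])] [-0.03 -0.08  1.  ]
-5 0.023 [array([316., 358.]), array([316., 229.])] [-0.03 -0.08  1.  ]
0 0.019 [array([316., 354.]), array([316., 236.])] [0. 0. 1.]
0 0.023 [array([316., 349.]), array([316., 229.])] [0. 0. 1.]
5 0.019 [array([316., 346.]), array([316., 237.])] [0.03 0.08 1.  ]
5 0.023 [array([316., 339.]), array([316., 230.])] [0.03 0.08 1.  ]
10 0.019 [array([316., 337.]), array([316., 239.])] [0.06 0.17 0.98]
10 0.023 [array([316., 330.]), array([316., 232.])] [0.06 0.17 0.98]
```

```bash
python3 -m handwheel '[{"dr":[0,0,0],"dp":[-0.09,0,0.052],"hand":0},{"dr":[0,0,0],"dp":[-0.09,0,0.052],"hand":0},{"dr":[0,0,0],"dp":[0,0,0],"hand":0},{"dr":[0,0,0],"dp":[0,0,0],"hand":0}]'; python3 -m handwheel '[{"dr":[0,0,0],"dp":[-0.0069,0,0.004],"hand":0},{"dr":[0,0,0],"dp":[-0.0069,0,0.004],"hand":0},{"dr":[0,0,0],"dp":[0,0,0],"hand":0}]'
python3 - <<'E'
from h import *
c=cam("scene");save(c,"s2.png",(400,130,160,120),5)
E
```

```text
time: 8.07
eef_pos: [0.6139, 0.2566, 0.1027]
ee_rot: [[0.164, 0.945, 0.283], [0.473, -0.327, 0.818], [0.866, -0.0, -0.5]]
contact_force: [-0.4, -0.5, -2.3]
width: 0.0138
finger_force: 30.0
time: 8.45
eef_pos: [0.6135, 0.2562, 0.0976]
ee_rot: [[0.165, 0.945, 0.283], [0.472, -0.328, 0.818], [0.866, -0.001, -0.5]]
contact_force: [-0.2, -0.4, -2.2]
width: 0.0139
finger_force: 30.0
```

View pics/s2.png

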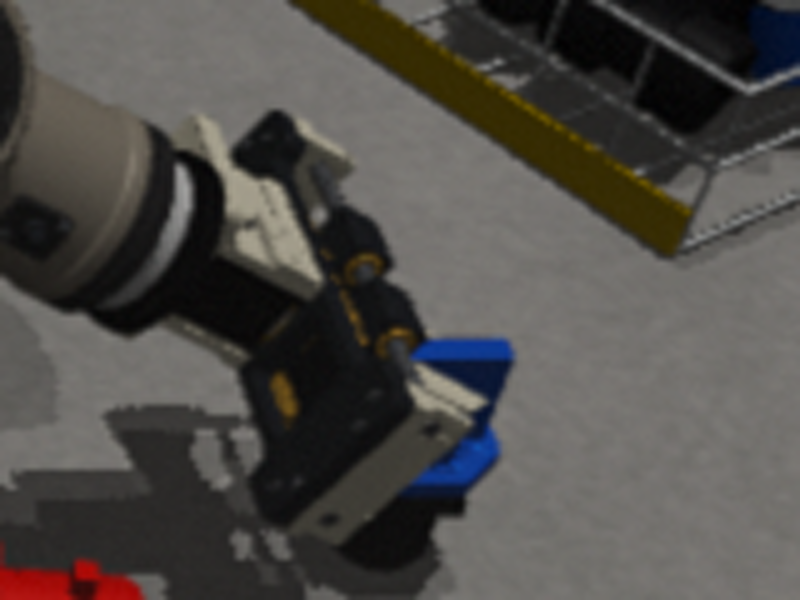

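The plug looks upright: the grip's top edge is level in the crop and the foot is just above the counter.

```bash
python3 -m handwheel '[{"dr":[0,0,0],"dp":[-0.0052,0,0.003],"hand":0},{"dr":[0,0,0],"dp":[-0.0052,0,0.003],"hand":0},{"dr":[0,0,0],"dp":[0,0,0],"hand":0},{"dr":[0,0,0],"dp":[0,0,0],"hand":0}]'
```

```text
time: 9.0
eef_pos: [0.6135, 0.2562, 0.0944]
ee_rot: [[0.165, 0.945, 0.283], [0.472, -0.328, 0.818], [0.866, -0.002, -0.5]]
contact_force: [-0.5, 0.3, -1.5]
width: 0.014
finger_force: 30.0
```

```bash
python3 -m handwheel '[{"dr":[0,0,0],"dp":[-0.0035,0,0.002],"hand":0},{"dr":[0,0,0],"dp":[0,0,0],"hand":0},{"dr":[0,0,0],"dp":[0,0,0],"hand":0}]'
```

```text
time: 9.38
eef_pos: [0.6135, 0.2562, 0.0934]
ee_rot: [[0.165, 0.945, 0.283], [0.472, -0.328, 0.818], [0.866, -0.002, -0.5]]
contact_force: [-0.6, -0.1, -2.0]
width: 0.014
finger_force: 30.0
```

```bash
python3 -m handwheel '[{"dr":[0,0,0],"dp":[-0.0035,0,0.002],"hand":0},{"dr":[0,0,0],"dp":[0,0,0],"hand":0},{"dr":[0,0,0],"dp":[0,0,0],"hand":0}]'
```

```text
time: 9.75
eef_pos: [0.6135, 0.2562, 0.0924]
ee_rot: [[0.165, 0.945, 0.283], [0.472, -0.328, 0.818], [0.866, -0.002, -0.5]]
contact_force: [-0.8, -0.2, -2.4]
width: 0.0139
finger_force: 30.0
```

```bash
python3 -m handwheel '[{"dr":[0,0,0],"dp":[-0.0035,0,0.002],"hand":0},{"dr":[0,0,0],"dp":[0,0,0],"hand":0},{"dr":[0,0,0],"dp":[0,0,0],"hand":0}]'
```

```text
time: 10.12
eef_pos: [0.6136, 0.2563, 0.0923]
ee_rot: [[0.164, 0.945, 0.283], [0.471, -0.327, 0.819], [0.867, -0.001, -0.499]]
contact_force: [-2.8, -2.2, 5.8]
width: 0.014
finger_force: 30.0
```

```bash
python3 -m handwheel '[{"dr":[0,0,0],"dp":[0.0035,0,-0.002],"hand":0.2},{"dr":[0,0,0],"dp":[0,0,0],"hand":0.3},{"dr":[0,0,0],"dp":[0,0,0],"hand":0.5},{"dr":[0,0,0],"dp":[0,0,0],"hand":0.7},{"dr":[0,0,0],"dp":[0,0,0],"hand":0.7},{"dr":[0,0,0],"dp":[0,0,0],"hand":0.7},{"dr":[0,0,0],"dp":[0,0,-0.1],"hand":0.7},{"dr":[0,0,0],"dp":[0,0,-0.15],"hand":0.7},{"dr":[0,0,0],"dp":[0,0,-0.15],"hand":0.7},{"dr":[0,0,0],"dp":[0,0,0],"hand":0.7}]'
```

```text
time: 11.38
eef_pos: [0.586, 0.1725, 0.1437]
ee_rot: [[0.164, 0.944, 0.286], [0.472, -0.33, 0.817], [0.866, 0.001, -0.5]]
contact_force: [0.2, 0.4, -0.2]
width: 0.0642
finger_force: 0.0
```

```bash
python3 -m handwheel '[{"dr":[0,0,0],"dp":[0.173,0,-0.1],"hand":1},{"dr":[0,0,0],"dp":[0.173,0,-0.1],"hand":1},{"dr":[0,-0.0556,0],"dp":[0,0,0],"hand":1},{"dr":[0,-0.0556,0],"dp":[0,0,0],"hand":1},{"dr":[0,-0.0556,0],"dp":[0,0,0],"hand":1},{"dr":[0,-0.0556,0],"dp":[0,0,0],"hand":1},{"dr":[0,-0.0556,0],"dp":[0,0,0],"hand":1},{"dr":[0,-0.0556,0],"dp":[0,0,0],"hand":1},{"dr":[0,0,0],"dp":[0,0,0],"hand":1},{"dr":[0,0,0],"dp":[0,0,0],"hand":1}]'
python3 - <<'E'
from h import *
c=cam("wrist");save(c,"w2.png");np.savez("w2.npz",**c)
s=readout.state();print(s["joints"].round(3),np.degrees(np.arctan2(s["ee_rot"][1,0],s["ee_rot"][0,0])))
E
```

```text
time: 12.62
eef_pos: [0.5848, 0.1749, 0.2413]
ee_rot: [[0.326, 0.945, -0.003], [0.945, -0.326, 0.002], [0.001, -0.004, -1.0]]
contact_force: [0.5, -0.1, 0.2]
width: 0.0922
finger_force: 0.0
[0.163 0.504 1.274 0.002 1.366 0.496] 70.8695767875404
```

View pics/w2.png

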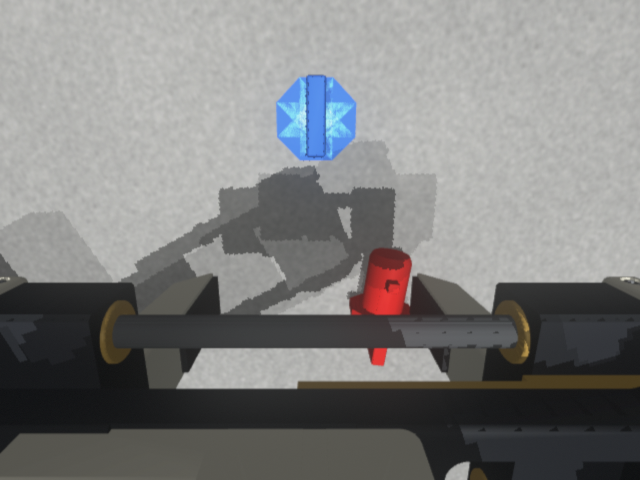

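The plug stands upright, grip up, with its grip top centred at (315.5,116) and spanning v 75 to 157, aligned with the tool's x.

```bash
python3 - <<'E'
from h import *
c=dict(np.load("w2.npz"));s=readout.state()
a=ray(c,(315.5,75),.114);b=ray(c,(315.5,157.5),.114);print(a,b,np.linalg.norm(a-b))
print((s["ee_rot"].T@((a+b)/2-[0,0,.028]-s["eef_pos"])/.25).round(4), (a+b)/2)
E
```

```text
[0.6215396  0.28217805 0.114     ] [0.60335282 0.22949977 0.114     ] 0.05572935164796836
[ 0.3449 -0.001   0.6227] [0.61244621 0.25583891 0.114     ]
```

```bash
python3 -m handwheel '[{"dr":[0,0,0],"dp":[0.172,-0.001,0],"hand":1},{"dr":[0,0,0],"dp":[0.173,0,0],"hand":1},{"dr":[0,0,0],"dp":[0,0,0.2],"hand":1},{"dr":[0,0,0],"dp":[0,0,0.2],"hand":0.6},{"dr":[0,0,0],"dp":[0,0,0.15],"hand":0.5},{"dr":[0,0,0],"dp":[0,0,0.065],"hand":0.3},{"dr":[0,0,0],"dp":[0,0,0],"hand":0.25},{"dr":[0,0,0],"dp":[0,0,0],"hand":0.25},{"dr":[0,0,0],"dp":[0,0,0],"hand":0},{"dr":[0,0,0],"dp":[0,0,0],"hand":0},{"dr":[0,0,0],"dp":[0,0,0],"hand":0},{"dr":[0,0,0],"dp":[0,0,0],"hand":0},{"dr":[0,0,0],"dp":[0,0,0],"hand":0},{"dr":[0,0,0],"dp":[0,0,0],"hand":0}]'
```

```text
time: 14.42
eef_pos: [0.6132, 0.2559, 0.0887]
ee_rot: [[0.328, 0.945, -0.002], [0.945, -0.328, -0.001], [-0.001, -0.001, -1.0]]
contact_force: [-0.6, 0.7, 3.1]
width: 0.014
finger_force: 30.0
```

```bash
python3 -m handwheel '[{"dr":[0,0,0],"dp":[0,0,-0.12],"hand":0},{"dr":[0,0,0],"dp":[0,0,-0.2],"hand":0},{"dr":[0,0,0],"dp":[0,0,-0.2],"hand":0},{"dr":[0,0,0],"dp":[-0.2157,-0.01,0],"hand":0},{"dr":[0,0,0],"dp":[-0.2157,-0.01,0],"hand":0},{"dr":[0,0,0],"dp":[-0.2157,-0.01,0],"hand":0},{"dr":[0,0,0],"dp":[-0.2157,-0.01,0],"hand":0},{"dr":[0,0,0],"dp":[-0.2157,-0.01,0],"hand":0},{"dr":[0,0,0],"dp":[-0.2157,-0.01,0],"hand":0},{"dr":[0,0,0],"dp":[-0.2157,-0.01,0],"hand":0},{"dr":[0,0,0],"dp":[-0.2157,-0.01,0],"hand":0},{"dr":[0,0,0],"dp":[-0.2157,-0.01,0],"hand":0},{"dr":[0,0,0],"dp":[-0.2157,-0.01,0],"hand":0},{"dr":[0,0,0.0487],"dp":[0,0,0],"hand":0},{"dr":[0,0,0.0487],"dp":[0,0,0],"hand":0},{"dr":[0,0,0.0487],"dp":[0,0,0],"hand":0},{"dr":[0,0,0.0487],"dp":[0,0,0],"hand":0},{"dr":[0,0,0.0487],"dp":[0,0,0],"hand":0},{"dr":[0,0,0.0487],"dp":[0,0,0],"hand":0},{"dr":[0,0,0],"dp":[0,0,0],"hand":0}]'
python3 - <<'E'
from h import *
c=cam("wrist");save(c,"w3.png");np.savez("w3.npz",**c)
s=readout.state();print(s["joints"].round(3),np.degrees(np.arctan2(s["ee_rot"][1,0],s["ee_rot"][0,0])))
E
```

```text
time: 16.92
eef_pos: [0.4128, -0.2452, 0.2188]
ee_rot: [[0.949, 0.315, -0.003], [0.315, -0.949, -0.0], [-0.003, -0.001, -1.0]]
contact_force: [-0.8, 0.4, -2.5]
width: 0.014
finger_force: 30.0
[-0.695  0.285  1.68  -0.002  1.178  0.555] 18.463449548638405
```

View pics/w3.png

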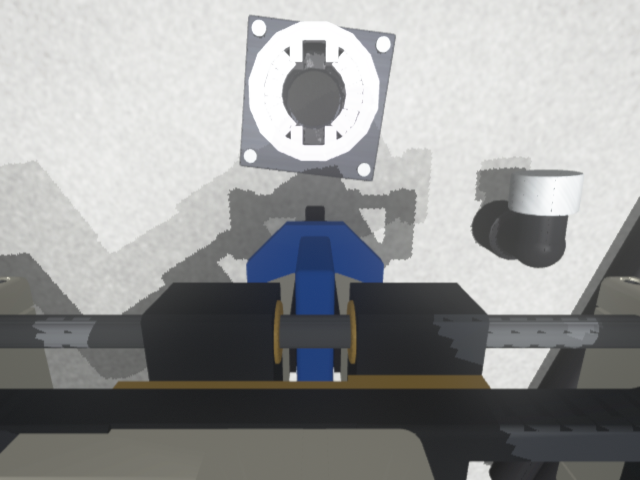

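The wrist view shows the collar centred at about (315,92). Its slots are at (314.5,50) and (314.5,135), in line with the tool's x axis. One plug lug is visible at (315,213), also aligned.

```bash
python3 - <<'E'
from h import *
from scipy.optimize import least_squares
c=dict(np.load("w3.npz"));s=readout.state();g=c["img"].min(2).astype(int)
m=((g>228)).astype(np.uint8);m[:, :235]=0;m[:,395:]=0;m[185:]=0
n,l,st,ce=cv2.connectedComponentsWithStats(m);k=1+np.argmax(st[1:,4]);print(st[k])
ct=max(cv2.findContours((l==k).astype(np.uint8),0,1)[0],key=cv2.contourArea);h=cv2.convexHull(ct)[:,0]
P=np.array([ray(c,p,.08)[:2] for p in h])
f=lambda q:np.hypot(*(P-q[:2]).T)-q[2]
r=least_squares(f,[.507,-.214,.047],loss="soft_l1",f_scale=.0005);print("collar",r.x,np.abs(f(r.x)).max())
S=[]
for vs in(range(45,66,4),range(124,142,4)):
    for v in vs:
        d=[u for u in range(290,342) if g[v,u]<170]; d and print(v,d[0],d[-1],end=" | ")
# bore dark
t=s["ee_rot"].T@(np.r_[r.x[:2],.1]-s["eef_pos"]);print("\ntool to axis",t,(t/.25).round(4))
for p in[(314.5,50),(314.5,135)]: print(ray(c,p,.08))
lug=proj(c,s["eef_pos"]+s["ee_rot"]@[.033,0,.0887-.03]);print("expected lug",lug)
E
```

```text
[ 249   20  130  141 9673]
collar [ 0.5088914  -0.21206797  0.04765789] 0.0006629459782916611
45 303 325 | 49 303 341 | 53 303 341 | 57 303 325 | 61 302 325 | 65 296 331 | 124 296 330 | 128 303 324 | 132 290 337 | 136 290 341 | 140 303 323 | 
tool to axis [ 0.10190891 -0.0009735   0.11861227] [ 0.4076 -0.0039  0.4744]
[ 0.53663686 -0.20385071  0.08      ]
[ 0.48177408 -0.22201524  0.08      ]
expected lug [314.81179775 208.24696034]
```

```bash
python3 -m handwheel '[{"dr":[0,0,0],"dp":[0.136,-0.004,0],"hand":0},{"dr":[0,0,0],"dp":[0.136,0,0],"hand":0},{"dr":[0,0,0],"dp":[0.134,0,0],"hand":0},{"dr":[0,0,0],"dp":[0,0,0.09],"hand":0},{"dr":[0,0,0],"dp":[0,0,0.08],"hand":0},{"dr":[0,0,0],"dp":[0,0,0],"hand":0},{"dr":[0,0,0],"dp":[0,0,0.016],"hand":0},{"dr":[0,0,0],"dp":[0,0,0.016],"hand":0},{"dr":[0,0,0],"dp":[0,0,0.016],"hand":0},{"dr":[0,0,0],"dp":[0,0,0],"hand":0}]'
```

```text
time: 18.23
eef_pos: [0.5089, -0.2127, 0.1644]
ee_rot: [[0.949, 0.314, -0.002], [0.314, -0.95, -0.001], [-0.002, -0.0, -1.0]]
contact_force: [0.7, 0.5, -2.0]
width: 0.0137
finger_force: 30.0
```

```bash
python3 -m handwheel '[{"dr":[0,0,0],"dp":[0,0,0.016],"hand":0},{"dr":[0,0,0],"dp":[0,0,0.016],"hand":0},{"dr":[0,0,0],"dp":[0,0,0.016],"hand":0},{"dr":[0,0,0],"dp":[0,0,0],"hand":0}]'
```

```text
time: 18.73
eef_pos: [0.5088, -0.2126, 0.1521]
ee_rot: [[0.95, 0.314, -0.003], [0.314, -0.95, -0.0], [-0.003, -0.001, -1.0]]
contact_force: [1.0, 0.7, -2.3]
width: 0.0138
finger_force: 30.0
```

```bash
python3 -m handwheel '[{"dr":[0,0,0],"dp":[0,0,0.012],"hand":0},{"dr":[0,0,0],"dp":[0,0,0.012],"hand":0},{"dr":[0,0,0],"dp":[0,0,0],"hand":0}]'
```

```text
time: 19.1
eef_pos: [0.5089, -0.2126, 0.1462]
ee_rot: [[0.95, 0.314, -0.002], [0.314, -0.95, -0.0], [-0.002, -0.0, -1.0]]
contact_force: [-0.2, 1.0, -2.2]
width: 0.0138
finger_force: 30.0
```

```bash
python3 -m handwheel '[{"dr":[0,0,0],"dp":[0,0,0.014],"hand":0},{"dr":[0,0,0],"dp":[0,0,0.014],"hand":0},{"dr":[0,0,0],"dp":[0,0,0.014],"hand":0},{"dr":[0,0,0],"dp":[0,0,0],"hand":0}]'
```

```text
time: 19.6
eef_pos: [0.509, -0.2127, 0.1361]
ee_rot: [[0.95, 0.314, -0.002], [0.314, -0.95, -0.001], [-0.002, 0.0, -1.0]]
contact_force: [-1.3, 1.0, 2.2]
width: 0.0137
finger_force: 30.0
```

```bash
python3 -m handwheel '[{"dr":[0,0,0],"dp":[0,0,0.014],"hand":0},{"dr":[0,0,0],"dp":[0,0,0.014],"hand":0},{"dr":[0,0,0],"dp":[0,0,0.014],"hand":0},{"dr":[0,0,0],"dp":[0,0,0.014],"hand":0},{"dr":[0,0,0],"dp":[0,0,0],"hand":0},{"dr":[0,0,0],"dp":[0,0,0],"hand":0}]'
```

```text
time: 20.35
eef_pos: [0.509, -0.2127, 0.1231]
ee_rot: [[0.95, 0.314, -0.001], [0.314, -0.95, -0.001], [-0.001, 0.001, -1.0]]
contact_force: [-3.0, 2.1, 11.2]
width: 0.014
finger_force: 30.0
```

```bash
python3 -m handwheel '[{"dr":[0,0,0],"dp":[0,0,0.01],"hand":0},{"dr":[0,0,0],"dp":[0,0,0.01],"hand":0},{"dr":[0,0,0],"dp":[0,0,0],"hand":0},{"dr":[0,0,0.03],"dp":[0,0,0],"hand":0},{"dr":[0,0,0.03],"dp":[0,0,0],"hand":0},{"dr":[0,0,0],"dp":[0,0,0],"hand":0}]'; python3 -c "
from station import readout;s=readout.state();print(s['wrist_torque'],s['joints'])"
```

```text
time: 21.1
eef_pos: [0.5098, -0.2132, 0.1189]
ee_rot: [[0.992, 0.129, 0.001], [0.129, -0.992, -0.002], [0.001, 0.003, -1.0]]
contact_force: [-1.9, 1.5, 13.8]
width: 0.0136
finger_force: 30.0
[ 0.42513264  0.56949425 -0.03378742] [-0.53384485  0.51883279  1.61695103 -0.00187981  1.00366524  0.90830538]
```

```bash
python3 -m handwheel '[{"dr":[0,0,0.03],"dp":[0,0,0],"hand":0},{"dr":[0,0,0.03],"dp":[0,0,0],"hand":0},{"dr":[0,0,0.03],"dp":[0,0,0],"hand":0},{"dr":[0,0,0.03],"dp":[0,0,0],"hand":0},{"dr":[0,0,0.03],"dp":[0,0,0],"hand":0},{"dr":[0,0,0.03],"dp":[0,0,0],"hand":0},{"dr":[0,0,0.03],"dp":[0,0,0],"hand":0},{"dr":[0,0,0.02],"dp":[0,0,0],"hand":0},{"dr":[0,0,0],"dp":[0,0,0],"hand":0}]'; python3 -c "
from station import readout;s=readout.state();print(s['wrist_torque'],s['joints'])"
```

```text
time: 22.22
eef_pos: [0.51, -0.2128, 0.1189]
ee_rot: [[0.829, -0.559, 0.001], [-0.559, -0.829, -0.002], [0.002, 0.001, -1.0]]
contact_force: [-1.6, 2.5, 13.9]
width: 0.0141
finger_force: 30.0
[ 0.82166436  0.46924463 -0.02218577] [-5.33499043e-01  5.18797054e-01  1.61698586e+00 -1.05848763e-03
  1.00367529e+00  1.63050626e+00]
```

Yaw is now -34°; the wall should be near -40°. Turn on in small steps until torque shows.

```bash
for i in 1; do python3 -m handwheel '[{"dr":[0,0,0.012],"dp":[0,0,0],"hand":0},{"dr":[0,0,0.012],"dp":[0,0,0],"hand":0},{"dr":[0,0,0],"dp":[0,0,0],"hand":0}]'; done; python3 -c "
from station import readout;s=readout.state();print(s['wrist_torque'],s['joints'])"
```

```text
time: 22.6
eef_pos: [0.51, -0.2129, 0.1189]
ee_rot: [[0.785, -0.619, 0.001], [-0.619, -0.785, -0.002], [0.002, 0.001, -1.0]]
contact_force: [-2.1, 2.5, 13.9]
width: 0.0141
finger_force: 30.0
[0.78121341 0.5002112  0.06313077] [-5.33546955e-01  5.18808728e-01  1.61697531e+00 -1.23426861e-03
  1.00370485e+00  1.70549049e+00]
```

```bash
python3 -m handwheel '[{"dr":[0,0,0.012],"dp":[0,0,0],"hand":0},{"dr":[0,0,0.008],"dp":[0,0,0],"hand":0},{"dr":[0,0,0],"dp":[0,0,0],"hand":0}]'; python3 -c "
from station import readout;s=readout.state();print(s['wrist_torque'],s['joints'])"
```

```text
time: 22.98
eef_pos: [0.5101, -0.2128, 0.1189]
ee_rot: [[0.746, -0.666, 0.001], [-0.666, -0.746, -0.002], [0.002, 0.001, -1.0]]
contact_force: [-2.1, 2.7, 13.8]
width: 0.0141
finger_force: 30.2
[0.82928793 0.45786114 0.60239691] [-5.33235365e-01  5.18840733e-01  1.61692002e+00 -1.48078452e-03
  1.00357525e+00  1.76736406e+00]
```

The torque shows the lugs are at the wall. I'll ease back about 3° and let the spring lift the plug.

```bash
python3 -m handwheel '[{"dr":[0,0,-0.017],"dp":[0,0,0],"hand":0},{"dr":[0,0,0],"dp":[0,0,-0.012],"hand":0},{"dr":[0,0,0],"dp":[0,0,-0.012],"hand":0},{"dr":[0,0,0],"dp":[0,0,-0.012],"hand":0},{"dr":[0,0,0],"dp":[0,0,-0.008],"hand":0},{"dr":[0,0,0],"dp":[0,0,0],"hand":0}]'; python3 -c "
from station import readout;s=readout.state();print(s['wrist_torque'],s['joints'])"
```

```text
time: 23.72
eef_pos: [0.5099, -0.2129, 0.1291]
ee_rot: [[0.78, -0.626, 0.001], [-0.626, -0.78, -0.002], [0.002, 0.001, -1.0]]
contact_force: [0.1, 1.1, 8.0]
width: 0.0139
finger_force: 30.0
[ 0.48154436  0.20615492 -0.03299266] [-5.33689534e-01  5.06133024e-01  1.60592048e+00 -1.18976430e-03
  1.02802982e+00  1.71460333e+00]
```

```bash
python3 -m handwheel '[{"dr":[0,0,0],"dp":[0,0,-0.006],"hand":0},{"dr":[0,0,0],"dp":[0,0,-0.006],"hand":0},{"dr":[0,0,0],"dp":[0,0,0],"hand":0}]'; python3 -c "
from station import readout;s=readout.state();print(s['wrist_torque'])"
```

```text
time: 24.1
eef_pos: [0.5098, -0.2129, 0.1303]
ee_rot: [[0.779, -0.626, -0.0], [-0.626, -0.779, -0.001], [0.0, 0.001, -1.0]]
contact_force: [4.5, -1.3, -6.4]
width: 0.0142
finger_force: 30.0
[ 0.09437173 -0.82921065  0.02249406]
```

The force reversed with the foot at 42 mm, so the lugs bear on the collar from below. Release and withdraw.

```bash
python3 -m handwheel '[{"dr":[0,0,0],"dp":[0,0,0.005],"hand":0},{"dr":[0,0,0],"dp":[0,0,0],"hand":0.2},{"dr":[0,0,0],"dp":[0,0,0],"hand":0.3},{"dr":[0,0,0],"dp":[0,0,0],"hand":0.5},{"dr":[0,0,0],"dp":[0,0,0],"hand":0.5},{"dr":[0,0,0],"dp":[0,0,0],"hand":0.5},{"dr":[0,0,0],"dp":[0,0,-0.1],"hand":0.5},{"dr":[0,0,0],"dp":[0,0,-0.2],"hand":0.5},{"dr":[0,0,0],"dp":[0,0,-0.2],"hand":0.5},{"dr":[0,0,0],"dp":[-0.2,0,0],"hand":0.5},{"dr":[0,0,0],"dp":[-0.2,0,0],"hand":0.5},{"dr":[0,0,0],"dp":[0,0,0],"hand":0.5}]'
python3 - <<'E'
from h import *
c=cam("wrist");save(c,"w4.png");np.savez("w4.npz",**c)
w=cam("scene");a=cv2.resize(w["img"][190:300,180:340],(480,330));o=np.zeros((480,800,3),np.uint8);o[:330,:480]=a;o[:240,480:]=cv2.resize(c["img"],(320,240));cv2.imwrite("pics/f.png",o[:,:,::-1])
E
```

```text
time: 25.6
eef_pos: [0.4289, -0.148, 0.2552]
ee_rot: [[0.78, -0.625, -0.003], [-0.625, -0.78, -0.0], [-0.002, 0.002, -1.0]]
contact_force: [1.0, 0.1, 0.4]
width: 0.046
finger_force: 0.0
```

View pics/f.png

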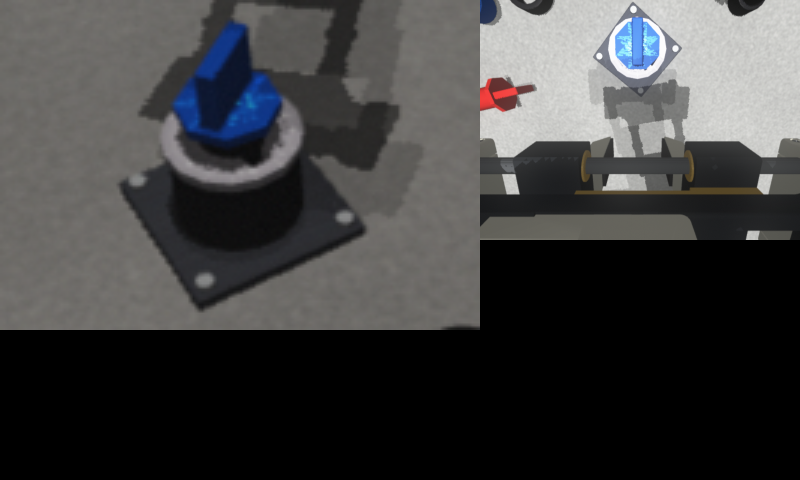

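The plug sits level in the socket with its grip still at the locked yaw, the gripper is clear, and the neighbouring fittings visible in the view look untouched.

```bash
python3 -c "from station import sign_off; print(sign_off())"
```

```text
the job is handed in; nothing more can be done
None
```

I stood the plug upright and let go of it. I then fitted it into the socket, turned it clockwise to the wall and let it spring up into its notches. It was locked with the gripper clear, and I handed the job in at about 26 s.

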